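# Unlock the charging dock and push the battery pack off its rails

## Task

Take the battery pack off the charging dock on the bench: swing the steel hasp fully up off its catch (pressing its thumb tail down does it) and leave it standing open, and only then force the pack out past its click-stop, along the rails, until it is completely clear of them. Leave it standing upright and released on the dock's flat apron, not over the edge, and leave the spare pack, the jar and the wrench where they are.

Things in the scene. Friction and masses are not known exactly. Their poses are not given: they have to be found in the camera images.
- dock: Charging dock fixed to the bench: flat grey plate 300 (x) x 150 (y) x 20 mm high. Origin on the bench top on the dock's centre line, right below the middle of the docked pack; z up. The plate spans x = -195 to +105, y = +-75 mm. The pack leaves only towards the dock's -x (a fixed stop is behind its foot). Behind the pack (x = +55 to +105) the plate is bare, free for fingers.
- dock_rails (a point): On the dock's floor, 20 mm above the bench, at x = 0, y = 0, between two black rails (x = -30 to +32, outer edges y = +-55, 34 mm above the bench) that hold the pack's foot down. At x = -32 a sprung plunger on each side is the click-stop: 8 to 18 N along -x frees the pack in the first 12 mm; then 1 to 5 N of drag; near 58 mm they let go with a small kick and the slick foot may glide 10 to 20 mm.
- dock_apron (a point): Centre of the empty apron, level with the floor between the rails, 20 mm above the bench, at dock x = -140, y = 0. The apron is bare from x = -195 (the plate's edge) to -85 mm and 150 mm wide (y).
- pack: Black battery pack, 0.4 to 0.65 kg. Origin: centre of its foot's underside; docked it is at x = 0, y = 0, z = 20 mm of the dock, axes parallel. Foot 60 (x) x 56 (y) x 16 mm high; above it the body, 110 (x) x 78 (y), 16 to 62 mm above the origin (36 to 82 mm above the bench). Its +x end face can be pushed from behind. Off rails and plungers once moved 72 mm towards -x.
- hasp (a joint): Angle of the steel hasp: 0 = bar lying level across the pack's -x end in its catch (locked), growing as the bar swings up and its thumb tail goes down; stop at 1.45 (bar almost straight up). Friction of about 0.1 Nm makes it stay where it is left. Below about 0.95 the bar stands in the pack's way.
- hasp_hinge (a point): Hinge pin of the hasp, at dock x = -72, y = +66, 52 mm above the bench; axis along the dock's x. The closed bar (12 mm wide, 10 thick) runs level from it along -y, over the catch at y = -66, and ends at y = -86. Hinge cheeks, y = 57 to 75, reach 64 mm above the bench. On the pin's other side (+y) a thumb tail slopes up; pressed down, it swings the bar up.
- hasp_tail (a point): Tip of the hasp's thumb tail: 70 mm from the pin, 40 degrees above level when closed (then dock x = -72, y = +120, 97 mm above the bench). The tail is a flat plate, 28 mm wide (x), 6 mm thick. A fingertip pressing straight down at dock y = +116 (some 3 to 8 N), down to 29 mm above the bench, opens the hasp to about 1.25; nearer to the pin the rising bar would meet the gripper's body.
- spare_pack: Bystander: a lower battery pack of the same outline (110 x 78 mm, 42 mm high) lying on the bench away from the dock; origin: centre of its underside.
- jar: Bystander: glass jar with a steel cap, 60 mm in diameter, 80 mm high, on the bench on the dock's +y side, level with the pack's rear half; origin: centre of its underside.
- wrench: Bystander: steel wrench lying on the bench on the dock's -y side, level with the pack's rear half; origin: underside of its middle.

How it is judged:
On the way, in this order (a step that is already met when the one before it is completed fails the run):
1. the hasp is swung up off its catch, out of the pack's way (past 1.0 rad), while the pack is still fully docked (within 6 mm) (value of joint hasp above 1 rad and x of pack in the frame of dock above -0.006 m), for 0.2 s.
2. the pack is slid off the rails and past the plungers: at least 72 mm towards the apron (x of pack in the frame of dock below -0.072 m), for 0.1 s.
At the end, for the whole second after the job is handed in: The hasp stands open (past 0.97 rad) and the pack stands upright (within 0.1 rad) and at rest on the dock's apron: its origin 72 to 165 mm from its docked place along -x of the dock, within 45 mm of the dock's centre line, its foot on the plate (height 20 mm, within 4 mm) (value of joint hasp above 0.97 rad and x of pack in the frame of dock between -0.165 and -0.072 m and y of pack in the frame of dock between -0.045 and 0.045 m and z of pack in the frame of dock between 0.016 and 0.024 m and angle between pack's own z axis and vertical below 0.1 rad and linear speed of pack below 0.02 m/s); the robot touches nothing.
It fails at once if the pack is tipped over (more than 0.6 rad) (angle between pack's own z axis and vertical above 0.6 rad).
It fails at once if the spare pack is shifted by more than 40 mm (distance of spare_pack from where it was at the start of the episode above 0.04 m).
It fails at once if the jar is shifted by more than 40 mm (distance of jar from where it was at the start of the episode above 0.04 m).
It fails at once if the wrench is shifted by more than 40 mm (distance of wrench from where it was at the start of the episode above 0.04 m).
It also fails if it takes over 48 s, if anything falls off the work surface, if the arm or the gripper's body presses on something with over 40 N, if the wrist force passes 120 N, or if a joint passes its speed limit or range.

## Robot

A 6-joint arm with a two-finger parallel gripper is mounted at the origin on the work surface. World frame = base frame: x ahead of the robot, y to its left, z up, the work surface at z = 0. Lengths are in m, angles in rad, forces in N, time in s.
With the tool pointing down it reaches from about 0.275 to 0.725 m from the base axis. Payload 5.6 kg.
Tool frame: the origin (TCP) lies at the very end of the fingers, on their centre line; the grasp point (between the pads) lies 19 mm behind it (bot.grasp_offset is the z of the grasp point in the tool frame, in m); z points along the fingers, y is the line along which they close (so a half turn about z gives the same grasp; the last joint's range is limited). The gripper opens to 85 mm and grips with 20 to 120 N. Pads are 22 mm wide; open, the fingers measure 114 mm over their backs; the gripper's body (76 mm by 85 mm) begins 54 mm behind the grasp point. The pads swing forward as they close: fully open they stand 13 mm farther back than shut.
Start: joints at [0.285, 0.255, 0.108, 0, -1.424, -0.285], TCP at [0.55, 0, 0.231] pointing down, gripper open.
Joint ranges: [-2.95, 2.95], [-1.21, 1.97], [-1.09, 1.5], [-2.87, 1.71], [-2.94, -0.07], [-3.05, 3.05]. Speed limits (rad/s): [2.57, 2.57, 3.14, 3.14, 3.14, 3.14].

## Interface

Orientations are given as a unit quaternion [x, y, z, w].
In Python, from workcell import bot, imaging, job gives the robot as it stands.
- The arm moves only by the shell command python3 -m jog 'ROWS' [OPENING]. ROWS is JSON, a list of rows, each an object with "linear": the shift along the world's x, y, z each as a share of 25 cm, from -1 to 1, a list of three; "turn": the turn about the world's z as a share of 4 degrees, from -1 to 1. A call has 1 to 8 rows; each row shifts and turns the commanded pose from where the row before left it; what a row does not reach is not made up. A row lasts 1/10 s, in which the tool goes at most 50 mm and 8.59 degrees, less where a joint would pass 70% of its speed; a pose out of reach is approached as far as the arm can. A call with a number of a shift or a turn outside -1 to 1 is refused whole. A call with a gripper value outside its range is refused whole. OPENING is the closure, from -1 (fully open) to 1 (shut), set as the call begins (- or left out, the last holds). The fingers move at their own pace and stop on an object; the grip force is fixed at half the most. Time passes only in rows, so rows that do not move let the fingers close. It gives the time, the measured TCP pose, the force, the opening and the grip force at its end, in the units of the state.
- bot.state(): the state, without advancing time (a new reading comes with each control period).
- imaging.get_image(name): name is "scene" or "side" or "wrist"; returns the picture (420x560x3 uint8, red, green, blue); there is no depth.
- imaging.camera_model(name): a dict with "mtx" (3x3 intrinsics, pixels), "R" (3x3) and "t" (3): a world point X has camera coordinates R X + t. Camera axes: x right, y down, z forward; pixel columns grow to the right and rows downward; lengths in m; the calibration is good to about 2 mm. A picture is of the moment at which its call begins: read the wrist's pose just before it. camera_model takes no time and is no camera call; for the wrist camera it gives the pose at the moment of the call.
- job.finish_job(): hands the job in; it is judged then, once.
The state is a dict: "clock": time; "qpos": joint angles; "joint_velocities": joint speeds; "joint_efforts": joint torques, N m; "tcp_pos": TCP position; "ee_rot": TCP orientation; "wrist_force": force on the tool from outside, world axes, zero at the start; "torque": the same for the moment, N m; "finger_gap": finger opening in m; "finger_force": force on a finger pad.
Only numpy, scipy, OpenCV 4.12 (cv2) and the standard library are available. Lean on these libraries where they do the work, as an engineer would, in place of code of your own. Each camera call takes 0.05 s, during which the arm holds its last target. There are 200 camera calls.

## Working session

There is one attempt and no reset: what is moved stays moved. The work goes in short steps, Python scripts to look and compute and a shell command to move; the robot and the scene stay as the last step left them, time stands still between calls to the robot, and variables do not carry over. Pictures are saved under pics/ and viewed, at most 10 in all, crops included, and the job is handed in when it is done.

```bash
mkdir -p pics; ls
python3 - <<'E'
from workcell import bot, imaging, job
import cv2,numpy as np
s=bot.state();print(s['tcp_pos'],s['ee_rot'],s['finger_gap'],s['clock'])
for n in ['scene','side']:
    cv2.imwrite(f'pics/{n}0.png',imaging.get_image(n)[:,:,::-1])
    m=imaging.camera_model(n);print(n,m)
E
```

```text
pics
[5.49485085e-01 4.25304601e-05 2.30402887e-01] [-7.07086778e-01  7.07126135e-01  6.42085411e-04 -7.11471492e-04] 0.08559692509499865 0.0
scene {'mtx': array([[447.95470894,   0.        , 282.30954697],
       [  0.        , 447.95470894, 220.43511692],
       [  0.        ,   0.        ,   1.        ]]), 'R': array([[-0.67187043,  0.7406666 , -0.0017633 ],
       [ 0.57886848,  0.52361263, -0.62509287],
       [-0.46206212, -0.42100214, -0.78054839]]), 't': array([ 0.2949053 , -0.33775478,  1.50781803])}
side {'mtx': array([[469.14124314,   0.        , 275.54061626],
       [  0.        , 469.14124314, 206.35957139],
       [  0.        ,   0.        ,   1.        ]]), 'R': array([[-6.82186363e-01, -7.31178317e-01, -1.86372177e-04],
       [-4.93566662e-01,  4.60683694e-01, -7.37673697e-01],
       [ 5.39456871e-01, -5.03138949e-01, -6.75157375e-01]]), 't': array([0.4830818 , 0.29945918, 0.72860431])}
```

View pics/scene0.png

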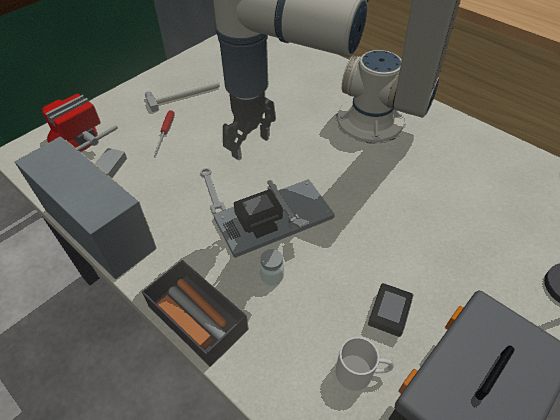

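View pics/side0.png

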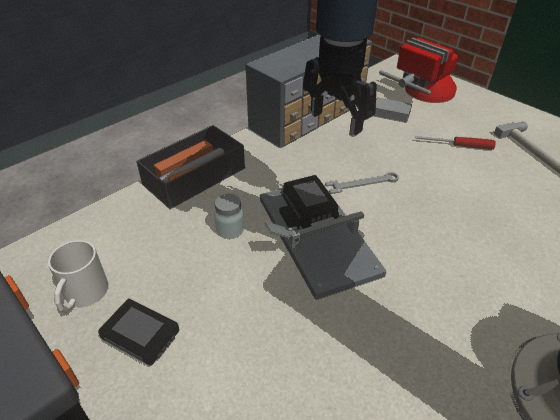

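The scene picture shows the dock around px (270,215), with the apron end at (310,195), the jar at (272,263) and the wrench at (210,190). In the side picture the dock is near (320,240), the hasp tail near (280,232), the jar at (229,215), and the apron towards the base. I'll enlarge both.

Run:
```python
import cv2
a=cv2.imread('pics/scene0.png')[160:270,195:345];cv2.imwrite('pics/sc.png',cv2.resize(a,None,fx=5,fy=5,interpolation=cv2.INTER_CUBIC))
a=cv2.imread('pics/side0.png')[165:305,215:405];cv2.imwrite('pics/si.png',cv2.resize(a,None,fx=4,fy=4,interpolation=cv2.INTER_CUBIC))
```

```text
(no output)
```

View pics/sc.png

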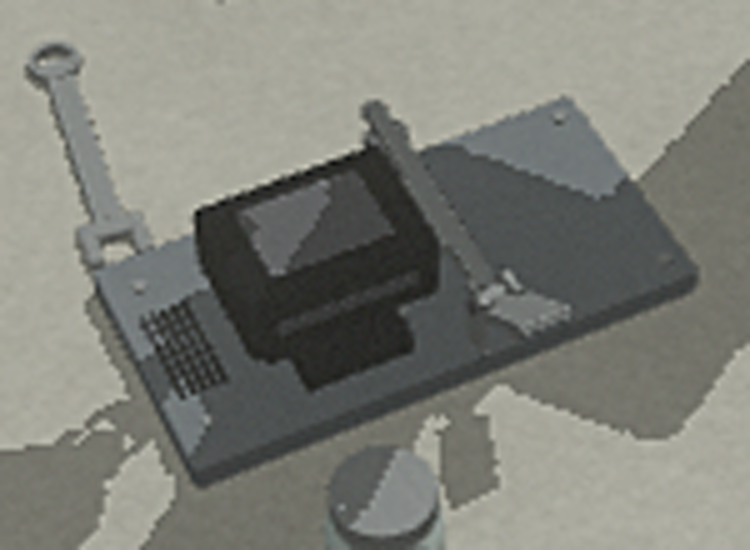

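View pics/si.png

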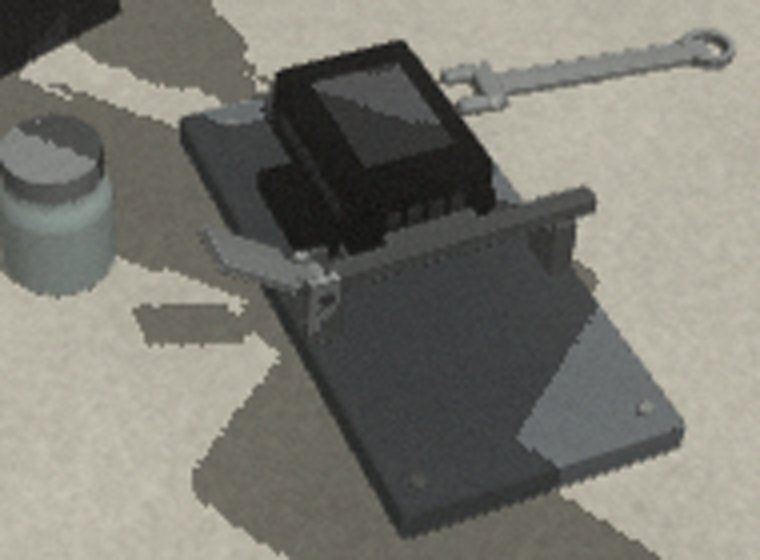

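The scene crop shows the plate's apron corners at crop (567,97) and (697,272), the pack top at about (320,225) and the tail tip at about (555,318). The side crop shows the apron corners at (405,522) and (683,425), the tail tip at (207,238) and the jar cap at (52,150). Next I triangulate these.

```bash
cat > geo.py <<'E'
import numpy as np
from workcell import imaging
def ray(n,uv,m=None):
    m=m or imaging.camera_model(n)
    d=m['R'].T@np.linalg.solve(m['mtx'],[uv[0],uv[1],1]);return -m['R'].T@m['t'],d/np.linalg.norm(d)
def plane(n,uv,z,m=None):
    c,d=ray(n,uv,m);return c+d*(z-c[2])/d[2]
def tri(rays):
    A=sum(np.eye(3)-np.outer(d,d) for c,d in rays);b=sum((np.eye(3)-np.outer(d,d))@c for c,d in rays)
    return np.linalg.solve(A,b)
E
python3 - <<'E'
from geo import *
S=lambda u,v:('scene',(195+u/5,160+v/5)); T=lambda u,v:('side',(215+u/4,165+v/4))
P={'A(-195,75)':(S(697,270),T(405,522)),'B(-195,-75)':(S(567,97),T(683,425)),'C(105,75)':(S(198,475),T(183,120)),
'pk(55,-39)':(S(200,210),T(403,42)),'pk(-55,39)':(S(438,240),T(345,205)),'pk(-55,-39)':(S(372,150),T(490,158)),
'haspend':(S(372,103),T(590,192)),'tail':(S(555,320),T(207,238)),'jar':(S(385,492),T(52,150)),
'wr ring':(S(55,62),T(710,47)),'wr jaw':(S(112,240),T(480,88))}
for k,(a,b) in P.items(): print(k,tri([ray(*a),ray(*b)]).round(4))
for k in P:
  if '195' in k or '105' in k: print(k,[plane(*q,.02).round(4) for q in P[k]])
w=np.array([plane(*q,.02)[:2] for k in list(P)[:3] for q in P[k]]);w=(w[::2]+w[1::2])/2
d=np.array([[-.195,.075],[-.195,-.075],[.105,.075]])
dc=d-d.mean(0);wc=w-w.mean(0)
th=np.arctan2((dc[:,0]*wc[:,1]-dc[:,1]*wc[:,0]).sum(),(dc*wc).sum())
R=np.array([[np.cos(th),-np.sin(th)],[np.sin(th),np.cos(th)]]);o=w.mean(0)-R@d.mean(0)
print('th',np.degrees(th),'o',o,'res',w-(d@R.T+o))
for k,(a,b) in P.items(): p=tri([ray(*a),ray(*b)]);print(k,'dock',(R.T@(p[:2]-o)).round(4),p[2].round(4))
E
```

```text
A(-195,75) [0.4149 0.1718 0.0157]
B(-195,-75) [0.3628 0.0343 0.0167]
C(105,75) [0.6923 0.0628 0.0145]
pk(55,-39) [ 0.6027 -0.0193  0.08  ]
pk(-55,39) [0.5355 0.0903 0.0799]
pk(-55,-39) [0.5097 0.0165 0.0786]
haspend [ 0.4713 -0.0198  0.059 ]
tail [0.5468 0.175  0.1017]
jar [0.6659 0.172  0.0773]
wr ring [ 0.5363 -0.2233  0.003 ]
wr jaw [ 6.074e-01 -9.620e-02 -1.000e-04]
A(-195,75) [array([0.4178, 0.1734, 0.02  ]), array([0.4128, 0.1747, 0.02  ])]
B(-195,-75) [array([0.3653, 0.0362, 0.02  ]), array([0.3615, 0.037 , 0.02  ])]
C(105,75) [array([0.6954, 0.0685, 0.02  ]), array([0.6883, 0.064 , 0.02  ])]
th -21.290802845636453 o [0.56961568 0.03449369] res [[ 1.21779524e-04 -1.12093459e-03]
 [ 2.73104903e-03  1.15053432e-03]
 [-2.85282855e-03 -2.95997341e-05]]
A(-195,75) dock [-0.1941  0.0717] 0.0157
B(-195,-75) dock [-0.1926 -0.0753] 0.0167
C(105,75) dock [0.104  0.0709] 0.0145
pk(55,-39) dock [ 0.0503 -0.0381] 0.08
pk(-55,39) dock [-0.0521  0.0396] 0.0799
pk(-55,-39) dock [-0.0493 -0.0386] 0.0786
haspend dock [-0.0719 -0.0863] 0.059
tail dock [-0.0723  0.1226] 0.1017
jar dock [0.0398 0.1631] 0.0773
wr ring dock [ 0.0626 -0.2522] 0.003
wr jaw dock [ 0.0826 -0.108 ] -0.0001
```

The measurements fit well. The dock origin is at about (0.570, 0.0345) with yaw −21.2°, the pack top is at about 80 mm, and the tail tip is at dock (−72, 122). I'll move above the tail, closed, with the closing axis along dock x.

```bash
python3 -m jog '[{"linear":[-0.01,0.17,0],"turn":-1},{"linear":[-0.01,0.17,0],"turn":-1},{"linear":[0,0.17,0],"turn":-1},{"linear":[0,0.165,0],"turn":-1},{"linear":[0,0,-0.1],"turn":-1},{"linear":[0,0,-0.1],"turn":-0.3},{"linear":[0,0,0],"turn":0},{"linear":[0,0,0],"turn":0}]' 1
python3 - <<'E'
from workcell import bot, imaging
import cv2
from scipy.spatial.transform import Rotation as R
s=bot.state();print(R.from_quat(s['ee_rot']).as_matrix().round(3))
for n,(x,y) in {'side':(195,110),'scene':(195,110)}.items():
    a=imaging.get_image(n)[y:y+150,x:x+190,::-1];cv2.imwrite(f'pics/{n}1.png',cv2.resize(a,None,fx=2.1,fy=2.1,interpolation=cv2.INTER_CUBIC))
cv2.imwrite('pics/both1.png',cv2.hconcat([cv2.imread('pics/side1.png'),cv2.imread('pics/scene1.png')]))
E
```

```text
clock: 0.9
tcp_pos: [0.545, 0.1684, 0.1815]
ee_rot: [-0.565, 0.825, -0.0, -0.001]
wrist_force: [-0.3, -0.9, 0.2]
finger_gap: 0.0002
finger_force: 0.0
[[-0.361 -0.933 -0.001]
 [-0.933  0.361 -0.001]
 [ 0.001  0.    -1.   ]]
```

View pics/both1.png

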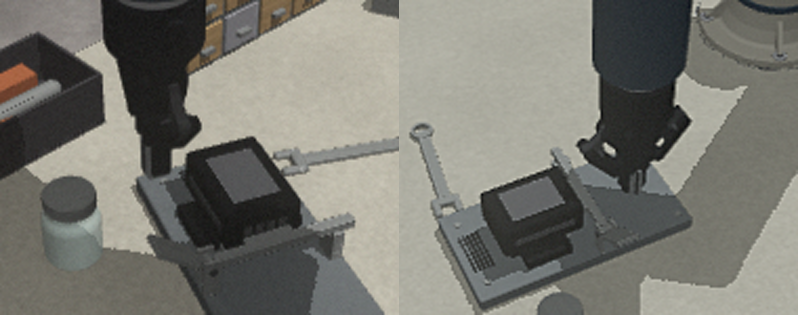

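The gripper is closed and correctly oriented, hanging above the tail with its tip at 181 mm. In the left half the tail is at about (165,250). Now I press down.

```bash
python3 -m jog '[{"linear":[0,0,-0.12],"turn":0},{"linear":[0,0,-0.12],"turn":0},{"linear":[0,0,-0.06],"turn":0},{"linear":[0,0,-0.04],"turn":0},{"linear":[0,0,-0.04],"turn":0},{"linear":[0,0,-0.04],"turn":0}]'
python3 -m jog '[{"linear":[0,0,-0.04],"turn":0},{"linear":[0,0,-0.04],"turn":0},{"linear":[0,0,-0.04],"turn":0},{"linear":[0,0,-0.03],"turn":0},{"linear":[0,0,-0.03],"turn":0},{"linear":[0,0,-0.03],"turn":0},{"linear":[0,0,0],"turn":0},{"linear":[0,0,0],"turn":0}]'
python3 - <<'E'
from workcell import bot, imaging
import cv2
for n,(x,y) in {'side':(195,110),'scene':(195,110)}.items():
    a=imaging.get_image(n)[y:y+190,x:x+190,::-1];cv2.imwrite(f'pics/{n}2.png',cv2.resize(a,None,fx=2.1,fy=2.1,interpolation=cv2.INTER_CUBIC))
cv2.imwrite('pics/both2.png',cv2.hconcat([cv2.imread('pics/side2.png'),cv2.imread('pics/scene2.png')]))
E
```

```text
clock: 1.6
tcp_pos: [0.5467, 0.1695, 0.0778]
ee_rot: [-0.565, 0.825, -0.0, 0.002]
wrist_force: [0.2, 0.7, 2.3]
finger_gap: 0.0
finger_force: 1.1
clock: 2.4
tcp_pos: [0.5445, 0.1686, 0.0232]
ee_rot: [-0.565, 0.825, 0.0, -0.001]
wrist_force: [0.1, 0.2, -0.3]
finger_gap: 0.0001
finger_force: 0.0
```

View pics/both2.png

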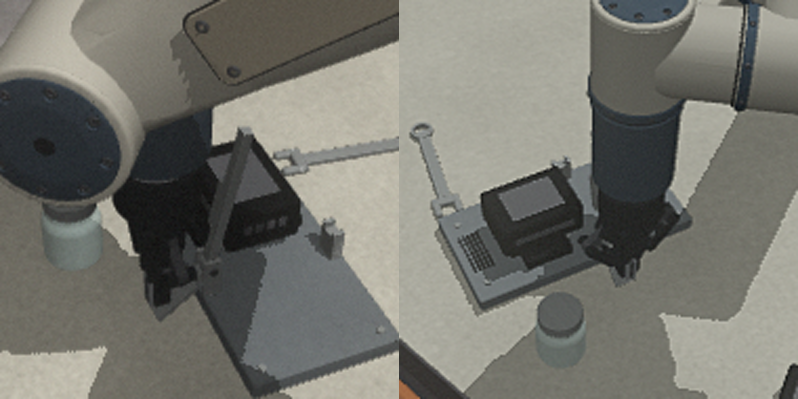

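The hasp's bar now stands up, with its tip at about (243,130) in the left half. The pack is still docked and the force is back to zero. I'll lift off, go behind the pack and turn 90°.

```bash
python3 - <<'E'
from geo import *
th=np.radians(-21.2);o=np.array([.570,.0345]);X=np.array([np.cos(th),np.sin(th)]);Y=np.array([-np.sin(th),np.cos(th)])
c,d=ray('side',(195+243/2.1,110+130/2.1)); t=(-.072-X@(c[:2]-o))/(X@d[:2]);p=c+t*d
y=Y@(p[:2]-o);print('bar tip y,z',y,p[2],'angle',np.arctan2(p[2]-.052,.066-y))
E
python3 -m jog '[{"linear":[0,0,0.16],"turn":0},{"linear":[0,0,0.18],"turn":0},{"linear":[0,0,0.18],"turn":0},{"linear":[0,0,0.18],"turn":0},{"linear":[0,0,0.1],"turn":1},{"linear":[0.1,0,0],"turn":1},{"linear":[0.12,-0.04,0],"turn":1},{"linear":[0.12,-0.08,0],"turn":1}]'
python3 -m jog '[{"linear":[0.08,-0.14,0],"turn":1},{"linear":[0,-0.14,0],"turn":1},{"linear":[0,-0.14,0],"turn":1},{"linear":[0,-0.12,0],"turn":1},{"linear":[0,0,0],"turn":1},{"linear":[0,0,0],"turn":1},{"linear":[0,0,0],"turn":1},{"linear":[0,0,0],"turn":1}]' 0
python3 -m jog '[{"linear":[0,0,0],"turn":1},{"linear":[0,0,0],"turn":1},{"linear":[0,0,0],"turn":1},{"linear":[0,0,0],"turn":1},{"linear":[0,0,0],"turn":1},{"linear":[0,0,0],"turn":1},{"linear":[0,0,0],"turn":1},{"linear":[0,0,0],"turn":1}]'
python3 -m jog '[{"linear":[0,0,0],"turn":1},{"linear":[0,0,0],"turn":1},{"linear":[0,0,0],"turn":0.5},{"linear":[0,0,0],"turn":0}]'
```

```text
bar tip y,z 0.036632339879044316 0.20171433798825156 angle 1.3770977444540562
clock: 3.3
tcp_pos: [0.6306, 0.1397, 0.2243]
ee_rot: [-0.676, 0.737, 0.0, 0.001]
wrist_force: [-0.0, 0.8, -0.7]
finger_gap: -0.0
finger_force: 0.0
clock: 4.1
tcp_pos: [0.6498, 0.0036, 0.2239]
ee_rot: [0.852, -0.523, -0.0, -0.0]
wrist_force: [-0.3, 0.1, 0.2]
finger_gap: 0.0428
finger_force: 0.0
clock: 4.9
tcp_pos: [0.6498, 0.0038, 0.2239]
ee_rot: [0.964, -0.268, -0.0, -0.0]
wrist_force: [0.0, 0.0, -0.4]
finger_gap: 0.0426
finger_force: 0.0
clock: 5.3
tcp_pos: [0.6498, 0.0038, 0.2238]
ee_rot: [0.983, -0.184, -0.0, -0.0]
wrist_force: [-0.5, 0.5, -0.5]
finger_gap: 0.0428
finger_force: 0.0
```

I'm behind the pack at dock (85, 0) with the right yaw. The bar stands at about 1.38 rad. Next I go down and creep forward.

```bash
python3 -m jog '[{"linear":[0,0,-0.16],"turn":0},{"linear":[0,0,-0.16],"turn":0},{"linear":[0,0,-0.16],"turn":0},{"linear":[0,0,-0.12],"turn":0},{"linear":[0,0,-0.1],"turn":0},{"linear":[0,0,0],"turn":0},{"linear":[0,0,0],"turn":0}]'
python3 -m jog '[{"linear":[-0.03,0.0116,0],"turn":0},{"linear":[-0.02,0.0078,0],"turn":0},{"linear":[-0.01,0.0039,0],"turn":0},{"linear":[0,0,0],"turn":0}]'
python3 - <<'E'
from workcell import bot, imaging
import cv2
for n,(x,y) in {'side':(195,110),'scene':(195,110)}.items():
    a=imaging.get_image(n)[y:y+190,x:x+190,::-1];cv2.imwrite(f'pics/{n}3.png',cv2.resize(a,None,fx=2.1,fy=2.1,interpolation=cv2.INTER_CUBIC))
cv2.imwrite('pics/both3.png',cv2.hconcat([cv2.imread('pics/side3.png'),cv2.imread('pics/scene3.png')]))
E
```

```text
clock: 6.0
tcp_pos: [0.6503, 0.0036, 0.0495]
ee_rot: [0.983, -0.184, 0.0, 0.0]
wrist_force: [-0.1, -0.1, -0.1]
finger_gap: 0.0429
finger_force: 0.0
clock: 6.4
tcp_pos: [0.6349, 0.01, 0.0498]
ee_rot: [0.983, -0.184, 0.001, -0.0]
wrist_force: [0.4, 0.4, -0.4]
finger_gap: 0.0426
finger_force: 0.0
```

View pics/both3.png

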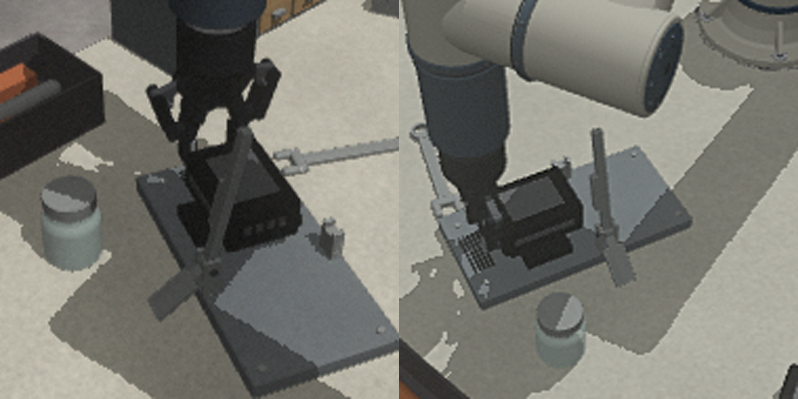

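Both fingers are just behind the pack, around (195,155) in the left half. The hasp is open and the jar and wrench haven't moved. I'll push slowly and watch the force.

```bash
python3 -m jog '[{"linear":[-0.0112,0.00435,0],"turn":0},{"linear":[-0.0112,0.00435,0],"turn":0},{"linear":[-0.0112,0.00435,0],"turn":0},{"linear":[-0.0112,0.00435,0],"turn":0}]'
python3 -m jog '[{"linear":[-0.0112,0.00435,0],"turn":0},{"linear":[-0.0112,0.00435,0],"turn":0},{"linear":[-0.0112,0.00435,0],"turn":0},{"linear":[-0.0112,0.00435,0],"turn":0}]'
python3 -m jog '[{"linear":[-0.0112,0.00435,0],"turn":0},{"linear":[-0.0112,0.00435,0],"turn":0},{"linear":[-0.0112,0.00435,0],"turn":0},{"linear":[-0.0112,0.00435,0],"turn":0}]'
```

```text
clock: 6.9
tcp_pos: [0.6292, 0.0129, 0.0517]
ee_rot: [0.983, -0.183, 0.006, -0.0]
wrist_force: [9.8, -4.9, 0.2]
finger_gap: 0.0427
finger_force: 5.7
clock: 7.3
tcp_pos: [0.6127, 0.0184, 0.0489]
ee_rot: [0.983, -0.184, 0.0, -0.0]
wrist_force: [3.2, -1.2, 0.3]
finger_gap: 0.0428
finger_force: 1.7
clock: 7.7
tcp_pos: [0.6013, 0.0228, 0.0489]
ee_rot: [0.983, -0.184, 0.0, -0.0]
wrist_force: [4.0, -0.3, 0.3]
finger_gap: 0.0427
finger_force: 1.7
```

```bash
python3 -m jog '[{"linear":[-0.0112,0.00435,0],"turn":0},{"linear":[-0.0112,0.00435,0],"turn":0},{"linear":[-0.0112,0.00435,0],"turn":0},{"linear":[-0.0112,0.00435,0],"turn":0},{"linear":[-0.0112,0.00435,0],"turn":0},{"linear":[-0.0112,0.00435,0],"turn":0},{"linear":[-0.0112,0.00435,0],"turn":0},{"linear":[-0.0112,0.00435,0],"turn":0}]'
python3 -m jog '[{"linear":[-0.0112,0.00435,0],"turn":0},{"linear":[-0.0112,0.00435,0],"turn":0},{"linear":[-0.0112,0.00435,0],"turn":0},{"linear":[-0.0112,0.00435,0],"turn":0},{"linear":[-0.0112,0.00435,0],"turn":0},{"linear":[-0.0112,0.00435,0],"turn":0},{"linear":[-0.0112,0.00435,0],"turn":0},{"linear":[-0.0112,0.00435,0],"turn":0}]'
python3 - <<'E'
from workcell import bot, imaging
import cv2
for n,(x,y) in {'side':(195,110),'scene':(195,110)}.items():
    a=imaging.get_image(n)[y:y+190,x:x+190,::-1];cv2.imwrite(f'pics/{n}4.png',cv2.resize(a,None,fx=2.1,fy=2.1,interpolation=cv2.INTER_CUBIC))
cv2.imwrite('pics/both4.png',cv2.hconcat([cv2.imread('pics/side4.png'),cv2.imread('pics/scene4.png')]))
E
```

```text
clock: 8.5
tcp_pos: [0.5773, 0.0314, 0.048]
ee_rot: [0.983, -0.184, -0.002, 0.0]
wrist_force: [-0.6, -0.3, 0.3]
finger_gap: 0.0426
finger_force: 0.0
clock: 9.3
tcp_pos: [0.5564, 0.0401, 0.0488]
ee_rot: [0.983, -0.184, 0.0, -0.0]
wrist_force: [0.2, -0.3, -0.1]
finger_gap: 0.0429
finger_force: 0.0
```

View pics/both4.png

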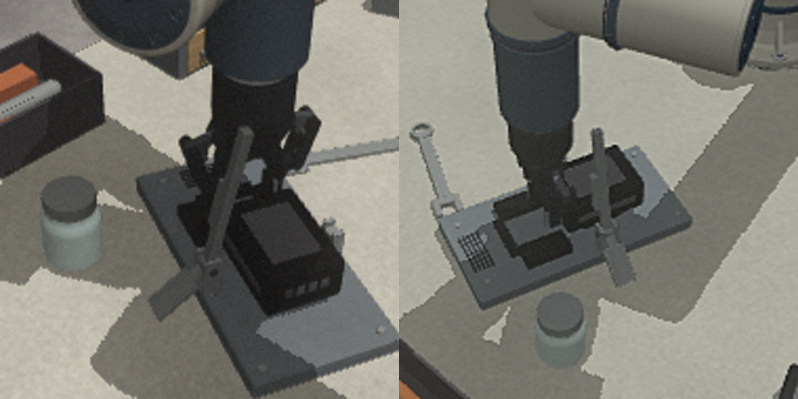

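The pack stands on the apron, ahead of the fingers after the glide. In the left half its front right top corner is at about (340,260), and its screen centre is at about (280,232). I'll measure its place from both views.

Run:
```python
from geo import *
import cv2
th=np.radians(-21.2);o=np.array([.570,.0345]);R=np.array([[np.cos(th),np.sin(th)],[-np.sin(th),np.cos(th)]])
for n,pts in {'side':[(340,260),(270,300),(288,193),(280,232)],'scene':[(640,195),(625,147),(602,183)]}.items():
    for u,v in pts:
        p=plane(n,(195+(u-(399 if n=='scene' else 0))/2.1,110+v/2.1),.082);print(n,u,v,(R@(p[:2]-o)).round(4))
a=ray('side',(195+340/2.1,110+260/2.1));b=ray('scene',(195+(625-399)/2.1,110+147/2.1));p=tri([a,b]);print('tri(-x,-y)',(R@(p[:2]-o)).round(4),p[2])
```

```text
side 340 260 [-0.138  -0.0345]
side 270 300 [-0.1577  0.0445]
side 288 193 [-0.0408 -0.0321]
side 280 232 [-0.086  -0.0009]
scene 640 195 [-0.1228  0.0547]
scene 625 147 [-0.1452 -0.0263]
scene 602 183 [-0.0898  0.0157]
tri(-x,-y) [-0.1437 -0.0278] 0.08604321480371635
```

The pack's origin is at about dock x = −87 mm, centred and upright, about 10 mm ahead of the fingers. I'll back off and go up.

```bash
python3 -m jog '[{"linear":[0.04,-0.0155,0],"turn":0},{"linear":[0.08,-0.031,0],"turn":0},{"linear":[0.08,-0.031,0],"turn":0},{"linear":[0,0,0.12],"turn":0},{"linear":[0,0,0.18],"turn":0},{"linear":[0,0,0.18],"turn":0},{"linear":[0,0,0.18],"turn":0},{"linear":[0,0,0],"turn":0}]'
python3 - <<'E'
from workcell import bot, imaging
import cv2
for n,(x,y) in {'side':(195,110),'scene':(195,110)}.items():
    a=imaging.get_image(n)[y:y+190,x:x+190,::-1];cv2.imwrite(f'pics/{n}5.png',cv2.resize(a,None,fx=2.1,fy=2.1,interpolation=cv2.INTER_CUBIC))
cv2.imwrite('pics/both5.png',cv2.hconcat([cv2.imread('pics/side5.png'),cv2.imread('pics/scene5.png')]))
E
```

```text
clock: 10.2
tcp_pos: [0.6106, 0.02, 0.2218]
ee_rot: [0.983, -0.184, 0.007, -0.002]
wrist_force: [0.2, 0.2, 0.5]
finger_gap: 0.0427
finger_force: 0.0
```

View pics/both5.png

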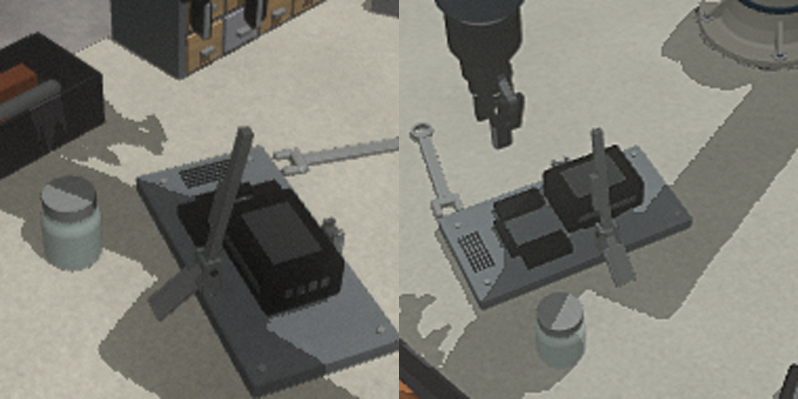

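The final picture shows the pack upright on the apron (left half, about (285,245)) and clear of the rails. The hasp stands open, the jar and wrench are in place, and the gripper is free. Handing in.

```bash
python3 -c "
from workcell import job
print(job.finish_job())"
```

```text
the job is handed in; nothing more can be done
None
```

I swung the hasp open to about 1.38 rad, then pushed the pack off the rails. It stands upright and released on the apron, about 87 mm from its docked place. The jar and wrench did not move, the arm never went near the spare pack, and the job was handed in at about 10 s; no verdict was returned.

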